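# Heft the screw tins and stow the full ones

## Robot

A 7-joint arm with a two-finger parallel gripper is mounted at the origin on the work surface. World frame = base frame: x ahead of the robot, y to its left, z up, the work surface at z = 0. Lengths are in m, angles in rad, forces in N, time in s.
With the tool pointing down it reaches from about 0.425 to 0.825 m from the base axis. Payload 3.6 kg.
Tool frame: the origin (TCP) lies where the fingers leave the gripper's body, on its centre line; the fingertips stand 73 mm ahead of it and the grasp point (between the pads) lies 54 mm ahead of it; z points along the fingers, y is the line along which they close (so a half turn about z gives the same grasp; the last joint's range is limited). The gripper opens to 85 mm and grips with 20 to 120 N. Pads are 22 mm wide; open, the fingers measure 114 mm over their backs; the gripper's body (76 mm by 85 mm) begins 54 mm behind the grasp point. The pads swing forward as they close: fully open they stand 13 mm farther back than shut.
Start: joints at [1.103, 0.615, -0.013, 1.423, 0.008, 1.103, -0.04], TCP at [0.278, -0.588, 0.304] pointing down, gripper open.
Joint ranges: [-3.12, 3.12], [-0.3, 2.06], [-1.34, 1.32], [0.26, 2.42], [-1.36, 4.5], [0.01, 1.98], [-2.84, 2.84]. Speed limits (rad/s): [2.79, 2.79, 3.14, 3.14, 3.14, 3.14, 3.14].

## Interface

Orientations are given as a unit quaternion [x, y, z, w].
In Python, from station import arm, snapshot, camera_info, ticket gives the robot as it stands. Calls block until the motion is done:
- arm.movep(position, orientation): joint-space move of the TCP to a pose.
- arm.line_to(position, velocity=0.15, ori=None): straight line of the TCP; ori=None keeps the orientation; velocity is the mean speed in m/s.
- arm.move_j(angles): joint-space move.
- arm.move_gripper(opening, effort=None): opening from 0.0 (shut) to 1.0 (fully open); effort is the grip in N (None keeps the last); returns when the fingers have stopped.
- arm.pause(seconds).
- arm.ik(position, orientation): joint angles nearest the present ones, or None.
- snapshot(name): name is "side" or "top" or "wrist"; returns the picture (384x512x3 uint8, blue, green, red); there is no depth.
- camera_info(name): a dict with "fx", "fy", "cx", "cy" (pixels), "R" (3x3) and "t" (3): a world point X has camera coordinates R X + t; the wrist camera has in their place "T_tool_cam" (4x4, takes a point from camera to tool coordinates, whose origin is the TCP and whose axes are the flange's). Camera axes: x right, y down, z forward; pixel columns grow to the right and rows downward; lengths in m; the calibration is good to about 2 mm. A picture is of the moment at which its call begins: read the wrist's pose just before it. camera_info takes no time and is no camera call.
A pose or a line that the arm cannot do raises arm.MotionError and nothing moves.
- ticket.finish_job(): hands the job in; it is judged then, once.
Readings, each from a call of its own:
- arm.read_time(): time.
- arm.read_joint_positions(): joint angles.
- arm.read_dq(): joint speeds.
- arm.read_effort(): joint torques, N m.
- arm.read_tool_pos(): TCP position.
- arm.read_eef_rot(): TCP orientation.
- arm.read_ft_force(): force on the tool from outside, world axes, zero at the start.
- arm.read_wrist_torque(): the same for the moment, N m.
- arm.read_opening(): opening from 0.0 (shut) to 1.0 (fully open).
- arm.read_finger_force(): force on a finger pad.
Only numpy, scipy, OpenCV 4.12 (cv2) and the standard library are available. Lean on these libraries where they do the work, as an engineer would, in place of code of your own. Each camera call takes 0.05 s, during which the arm holds its last target. There are 200 camera calls.

## Task

The lidded tins on the lazy Susan look alike, but some are full of screws and some are empty: heft each one to tell. Draw the tray under the bench riser out to its stop, stand all the full tins upright in it and all the empty ones upright in the low wooden crate, and once all are sorted push the loaded tray back under the riser until it is fully home. Leave the tape on the lazy Susan and the other things on the bench where they are.

Things in the scene. Friction and masses are not known exactly. Their poses are not given: they have to be found in the camera images.
- tin_a: a plain round lidded steel tin for screws, diameter 62 mm, 64 mm tall, standing on the lazy Susan; origin at the centre of its underside, z up its axis. Up to six such tins, all alike outside, four to six of them present: the full ones weigh 0.45 to 0.65 kg, the empty ones 0.09 to 0.13 kg, and any tin may be either
- tin_b: a plain round lidded steel tin for screws, diameter 62 mm, 64 mm tall, standing on the lazy Susan; origin at the centre of its underside, z up its axis. Up to six such tins, all alike outside, four to six of them present: the full ones weigh 0.45 to 0.65 kg, the empty ones 0.09 to 0.13 kg, and any tin may be either
- tin_c: a plain round lidded steel tin for screws, diameter 62 mm, 64 mm tall, standing on the lazy Susan; origin at the centre of its underside, z up its axis. Up to six such tins, all alike outside, four to six of them present: the full ones weigh 0.45 to 0.65 kg, the empty ones 0.09 to 0.13 kg, and any tin may be either
- tin_d: a plain round lidded steel tin for screws, diameter 62 mm, 64 mm tall, standing on the lazy Susan; origin at the centre of its underside, z up its axis. Up to six such tins, all alike outside, four to six of them present: the full ones weigh 0.45 to 0.65 kg, the empty ones 0.09 to 0.13 kg, and any tin may be either
- tin_e: a plain round lidded steel tin for screws, diameter 62 mm, 64 mm tall, standing on the lazy Susan; origin at the centre of its underside, z up its axis. Up to six such tins, all alike outside, four to six of them present: the full ones weigh 0.45 to 0.65 kg, the empty ones 0.09 to 0.13 kg, and any tin may be either
- tin_f: a plain round lidded steel tin for screws, diameter 62 mm, 64 mm tall, standing on the lazy Susan; origin at the centre of its underside, z up its axis. Up to six such tins, all alike outside, four to six of them present: the full ones weigh 0.45 to 0.65 kg, the empty ones 0.09 to 0.13 kg, and any tin may be either
- susan: lazy Susan: a flat round wooden platter of 310 mm diameter without a rim that spins freely about its upright axis; origin on that axis, on the bench. The platter's top is 23 mm above the bench; a loose roll of black tape (60 mm diameter, 22 mm high) lies at its centre and stays on it
- tray (a joint): pull-out tray under the bench riser: how far it is out, 0 fully home against its stop, 0.16 m drawn fully out to its other stop; it runs stiffly (about 2 N) and stays where it is left. It runs under a fixed plywood riser 115 mm tall and 360 mm wide (underside 97 mm above the bench) whose front edge lies 43 mm in front of tray_in when home, 117 mm behind it when fully out
- tray_in (a point): centre of the tray's inner floor, 15 mm above the bench; moves with the tray. x points from the front (handle) to the back, so the tray draws out along -x of this frame; y across, z up. Inside 145 mm (x) by 235 mm (y), walls 30 mm high above the inner floor, front board 60 mm high above the bench
- tray_handle (a point): middle of the tray's handle, a level steel bar 12 mm thick and 110 mm long, across the tray (along y of tray_in), 55 mm above the bench and 45 mm in front of the tray's front board; axes as tray_in. On the riser behind, goods 80 mm high stand on its rear half
- crate_in (a point): centre of the inner floor (6 mm above the bench) of the low wooden crate for empties, fixed to the bench: inside 258 mm (x) by 130 mm (y), walls 6 mm thick, 36 mm high over all
- tape: roll of black tape, 60 mm diameter, 22 mm high, lying at the middle of the lazy Susan; origin at the centre of its underside
- screwdriver: screwdriver lying on the bench near the robot
- wrench: spanner lying on the bench near the robot
- hammer: hammer lying on the far side of the bench
- offcut: wood offcut, 140 x 60 x 35 mm, near the robot
- mug: white mug, 80 mm wide, 90 mm tall, near the robot on its right
- glue: yellow glue bottle, 56 mm wide, 150 mm tall, behind the crate
Mind the look-alikes: they are no part of the job. What is shaped like the tin_f but blue, red or turquoise is not meant.

How it is judged:
On the way, in this order (a step that is already met when the one before it is completed fails the run):
1. the tray is drawn out to its stop (within 8 mm) (value of joint tray above 0.152 m), for 0.2 s.
2. every tin is sorted: each full one stands released in the drawn-out tray, each empty one in the crate (((x of tin_a in the frame of tray_in between -0.05 and 0.05 m and y of tin_a in the frame of tray_in between -0.095 and 0.095 m and z of tin_a in the frame of tray_in between -0.012 and 0.012 m and angle between tin_a's own z axis and vertical below 0.12 rad and contact force between tin_a and anything else above 3 N) or (x of tin_a in the frame of crate_in between -0.107 and 0.107 m and y of tin_a in the frame of crate_in between -0.043 and 0.043 m and z of tin_a in the frame of crate_in between -0.012 and 0.012 m and angle between tin_a's own z axis and vertical below 0.12 rad and contact force between tin_a and anything else below 3 N)) and ((x of tin_b in the frame of tray_in between -0.05 and 0.05 m and y of tin_b in the frame of tray_in between -0.095 and 0.095 m and z of tin_b in the frame of tray_in between -0.012 and 0.012 m and angle between tin_b's own z axis and vertical below 0.12 rad and contact force between tin_b and anything else above 3 N) or (x of tin_b in the frame of crate_in between -0.107 and 0.107 m and y of tin_b in the frame of crate_in between -0.043 and 0.043 m and z of tin_b in the frame of crate_in between -0.012 and 0.012 m and angle between tin_b's own z axis and vertical below 0.12 rad and contact force between tin_b and anything else below 3 N)) and ((x of tin_c in the frame of tray_in between -0.05 and 0.05 m and y of tin_c in the frame of tray_in between -0.095 and 0.095 m and z of tin_c in the frame of tray_in between -0.012 and 0.012 m and angle between tin_c's own z axis and vertical below 0.12 rad and contact force between tin_c and anything else above 3 N) or (x of tin_c in the frame of crate_in between -0.107 and 0.107 m and y of tin_c in the frame of crate_in between -0.043 and 0.043 m and z of tin_c in the frame of crate_in between -0.012 and 0.012 m and angle between tin_c's own z axis and vertical below 0.12 rad and contact force between tin_c and anything else below 3 N)) and ((x of tin_d in the frame of tray_in between -0.05 and 0.05 m and y of tin_d in the frame of tray_in between -0.095 and 0.095 m and z of tin_d in the frame of tray_in between -0.012 and 0.012 m and angle between tin_d's own z axis and vertical below 0.12 rad and contact force between tin_d and anything else above 3 N) or (x of tin_d in the frame of crate_in between -0.107 and 0.107 m and y of tin_d in the frame of crate_in between -0.043 and 0.043 m and z of tin_d in the frame of crate_in between -0.012 and 0.012 m and angle between tin_d's own z axis and vertical below 0.12 rad and contact force between tin_d and anything else below 3 N)) and ((x of tin_e in the frame of tray_in between -0.05 and 0.05 m and y of tin_e in the frame of tray_in between -0.095 and 0.095 m and z of tin_e in the frame of tray_in between -0.012 and 0.012 m and angle between tin_e's own z axis and vertical below 0.12 rad and contact force between tin_e and anything else above 3 N) or (x of tin_e in the frame of crate_in between -0.107 and 0.107 m and y of tin_e in the frame of crate_in between -0.043 and 0.043 m and z of tin_e in the frame of crate_in between -0.012 and 0.012 m and angle between tin_e's own z axis and vertical below 0.12 rad and contact force between tin_e and anything else below 3 N)) and ((x of tin_f in the frame of tray_in between -0.05 and 0.05 m and y of tin_f in the frame of tray_in between -0.095 and 0.095 m and z of tin_f in the frame of tray_in between -0.012 and 0.012 m and angle between tin_f's own z axis and vertical below 0.12 rad and contact force between tin_f and anything else above 3 N) or (x of tin_f in the frame of crate_in between -0.107 and 0.107 m and y of tin_f in the frame of crate_in between -0.043 and 0.043 m and z of tin_f in the frame of crate_in between -0.012 and 0.012 m and angle between tin_f's own z axis and vertical below 0.12 rad and contact force between tin_f and anything else below 3 N)) and value of joint tray above 0.1 m), for 0.2 s.
At the end, for the whole second after the job is handed in: the tray is home (within 5 mm of its stop); every full tin stands upright (within 0.12 rad) on the tray's floor and every empty tin upright on the crate's floor, all at rest (a tin counts as full if it weighs over 3 N) (value of joint tray below 0.005 m and ((x of tin_a in the frame of tray_in between -0.05 and 0.05 m and y of tin_a in the frame of tray_in between -0.095 and 0.095 m and z of tin_a in the frame of tray_in between -0.012 and 0.012 m and angle between tin_a's own z axis and vertical below 0.12 rad and contact force between tin_a and anything else above 3 N) or (x of tin_a in the frame of crate_in between -0.107 and 0.107 m and y of tin_a in the frame of crate_in between -0.043 and 0.043 m and z of tin_a in the frame of crate_in between -0.012 and 0.012 m and angle between tin_a's own z axis and vertical below 0.12 rad and contact force between tin_a and anything else below 3 N)) and ((x of tin_b in the frame of tray_in between -0.05 and 0.05 m and y of tin_b in the frame of tray_in between -0.095 and 0.095 m and z of tin_b in the frame of tray_in between -0.012 and 0.012 m and angle between tin_b's own z axis and vertical below 0.12 rad and contact force between tin_b and anything else above 3 N) or (x of tin_b in the frame of crate_in between -0.107 and 0.107 m and y of tin_b in the frame of crate_in between -0.043 and 0.043 m and z of tin_b in the frame of crate_in between -0.012 and 0.012 m and angle between tin_b's own z axis and vertical below 0.12 rad and contact force between tin_b and anything else below 3 N)) and ((x of tin_c in the frame of tray_in between -0.05 and 0.05 m and y of tin_c in the frame of tray_in between -0.095 and 0.095 m and z of tin_c in the frame of tray_in between -0.012 and 0.012 m and angle between tin_c's own z axis and vertical below 0.12 rad and contact force between tin_c and anything else above 3 N) or (x of tin_c in the frame of crate_in between -0.107 and 0.107 m and y of tin_c in the frame of crate_in between -0.043 and 0.043 m and z of tin_c in the frame of crate_in between -0.012 and 0.012 m and angle between tin_c's own z axis and vertical below 0.12 rad and contact force between tin_c and anything else below 3 N)) and ((x of tin_d in the frame of tray_in between -0.05 and 0.05 m and y of tin_d in the frame of tray_in between -0.095 and 0.095 m and z of tin_d in the frame of tray_in between -0.012 and 0.012 m and angle between tin_d's own z axis and vertical below 0.12 rad and contact force between tin_d and anything else above 3 N) or (x of tin_d in the frame of crate_in between -0.107 and 0.107 m and y of tin_d in the frame of crate_in between -0.043 and 0.043 m and z of tin_d in the frame of crate_in between -0.012 and 0.012 m and angle between tin_d's own z axis and vertical below 0.12 rad and contact force between tin_d and anything else below 3 N)) and ((x of tin_e in the frame of tray_in between -0.05 and 0.05 m and y of tin_e in the frame of tray_in between -0.095 and 0.095 m and z of tin_e in the frame of tray_in between -0.012 and 0.012 m and angle between tin_e's own z axis and vertical below 0.12 rad and contact force between tin_e and anything else above 3 N) or (x of tin_e in the frame of crate_in between -0.107 and 0.107 m and y of tin_e in the frame of crate_in between -0.043 and 0.043 m and z of tin_e in the frame of crate_in between -0.012 and 0.012 m and angle between tin_e's own z axis and vertical below 0.12 rad and contact force between tin_e and anything else below 3 N)) and ((x of tin_f in the frame of tray_in between -0.05 and 0.05 m and y of tin_f in the frame of tray_in between -0.095 and 0.095 m and z of tin_f in the frame of tray_in between -0.012 and 0.012 m and angle between tin_f's own z axis and vertical below 0.12 rad and contact force between tin_f and anything else above 3 N) or (x of tin_f in the frame of crate_in between -0.107 and 0.107 m and y of tin_f in the frame of crate_in between -0.043 and 0.043 m and z of tin_f in the frame of crate_in between -0.012 and 0.012 m and angle between tin_f's own z axis and vertical below 0.12 rad and contact force between tin_f and anything else below 3 N)) and linear speed of each of tin_a, tin_b, tin_c, tin_d, tin_e, tin_f below 0.02 m/s); the robot touches nothing.
It fails at once if the tape is swept off the lazy Susan (horizontal distance between tape and susan above 0.13 m).
It fails at once if another thing on the bench (screwdriver, spanner, hammer, offcut, mug or glue bottle) is pushed more than 40 mm from its place (distance of any of screwdriver, wrench, hammer, offcut, mug, glue from where it was at the start of the episode above 0.04 m).
Of tin_a, tin_b, tin_c, tin_d, tin_e, tin_f only 4 to 6 are there at a start; the rules pass over those that are not, and their reading is None.
At some moment in a run one of tin_a, tin_b, tin_c, tin_d, tin_e, tin_f may be knocked a few centimetres aside while the robot is not near it.
It also fails if it takes over 208 s, if anything falls off the work surface, if the arm or the gripper's body presses on something with over 40 N, if the wrist force passes 120 N, or if a joint passes its speed limit or range.

## Working session

There is one attempt and no reset: what is moved stays moved. The work goes in short steps, each a Python script; the robot and the scene stay as the last script left them, time stands still between calls to the robot, and variables do not carry over. Pictures are saved under pics/ and viewed, at most 14 in all, crops included, and the job is handed in when it is done.

```bash
ls; mkdir -p pics; python3 - <<'E'
from station import arm, snapshot, camera_info, ticket
import cv2
for n in("top","side"):
    cv2.imwrite(f"pics/{n}0.png",snapshot(n)); c=camera_info(n); print(n,c)
print(camera_info("wrist")["T_tool_cam"],arm.read_eef_rot(),arm.read_time(),arm.read_opening())
E
```

```text
pics
top {'fx': 351.58050153875956, 'fy': 351.58050153875956, 'cx': 257.8336178488363, 'cy': 193.41421203051507, 'R': array([[-0.01680271, -0.99962325,  0.02170326],
       [-0.99936859,  0.01611087, -0.03166805],
       [ 0.03130646, -0.02222167, -0.99926278]]), 't': array([0.0919278 , 0.50856891, 1.13624573])}
side {'fx': 475.2977733633352, 'fy': 475.2977733633352, 'cx': 260.13364929747814, 'cy': 180.72871173554702, 'R': array([[-0.95035302, -0.31094301, -0.0119822 ],
       [-0.22571141,  0.7153388 , -0.66132047],
       [ 0.21420431, -0.62578338, -0.75000778]]), 't': array([0.51864544, 0.08377074, 1.78088304])}
[[ 1.62876137e-04 -9.52508492e-01 -3.04511981e-01  7.86123063e-02]
 [ 9.99999837e-01 -1.16630164e-05  5.71357592e-04 -9.16908933e-04]
 [-5.47774487e-04 -3.04512024e-01  9.52508334e-01 -7.00370741e-02]
 [ 0.00000000e+00  0.00000000e+00  0.00000000e+00  1.00000000e+00]] [ 9.75696597e-01  2.19122598e-01 -2.98776383e-04 -1.16144381e-03] 0.1 0.9976253733473971
```

View pics/top0.png

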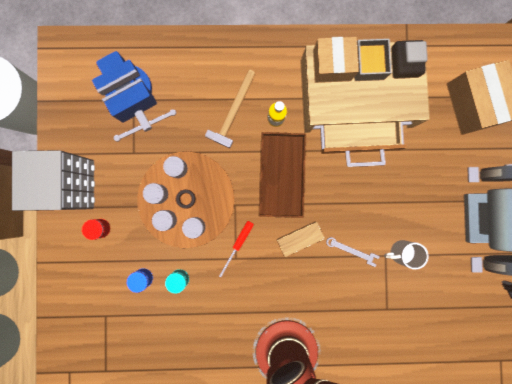

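View pics/side0.png

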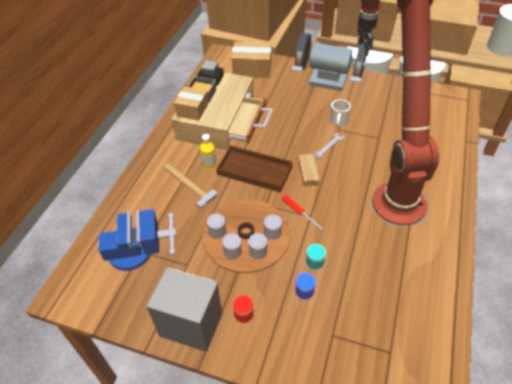

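Top view: four grey tins at about (174,167), (153,193), (163,220) and (193,228), with the tape at (186,198). The crate is at (283,175) and the tray handle at (366,160), apparently a little drawn out. The look-alikes are the red (94,229), blue (139,281) and turquoise (176,282) tins, all off the platter and coloured, so they are excluded. Next I'll measure and take an enlarged crop.

```bash
cat > h.py <<'E'
from station import arm, snapshot, camera_info, ticket
import cv2, numpy as np
from scipy.spatial.transform import Rotation as Ro
def ray(c,px,z):
    d=c["R"].T@np.array([(px[0]-c["cx"])/c["fx"],(px[1]-c["cy"])/c["fy"],1]); o=-c["R"].T@c["t"]
    return o+d*(z-o[2])/d[2]
def proj(c,X):
    p=c["R"]@np.array(X)+c["t"]; return np.array([c["fx"]*p[0]/p[2]+c["cx"],c["fy"]*p[1]/p[2]+c["cy"]])
def wristcam():
    c=dict(camera_info("wrist")); T=np.eye(4); T[:3,:3]=Ro.from_quat(arm.read_eef_rot()).as_matrix(); T[:3,3]=arm.read_tool_pos()
    M=np.linalg.inv(T@np.array(c["T_tool_cam"])); c["R"]=M[:3,:3]; c["t"]=M[:3,3]; return c
def grey(im):
    h=cv2.cvtColor(im,cv2.COLOR_BGR2HSV); return ((h[...,1]<60)&(h[...,2]>90)).astype(np.uint8)*255
def blobs(m,lo,hi):
    cs,_=cv2.findContours(m,cv2.RETR_EXTERNAL,cv2.CHAIN_APPROX_NONE); return [c for c in cs if lo<cv2.contourArea(c)<hi]
def tins(im=None,save=None,z=0.087):
    """lid centres from the top view, within the susan's neighbourhood"""
    c=camera_info("top"); im=snapshot("top") if im is None else im
    if save: cv2.imwrite(save,im)
    out=[]
    for b in blobs(grey(im),150,900):
        (u,v),r=cv2.minEnclosingCircle(b); p=ray(c,(u,v),z)
        if 100<u<245 and 140<v<255: out.append((p[:2].round(4).tolist(),round(u,1),round(v,1),round(r,1)))
    return out
def down(a):
    """tool down, tool x axis at world yaw a"""
    return Ro.from_matrix(np.array([[np.cos(a),np.sin(a),0],[np.sin(a),-np.cos(a),0],[0,0,-1]])).as_quat()
E
python3 - <<'E'
from h import *
im=cv2.imread("pics/top0.png"); c=camera_info("top")
for t in tins(im): print(t)
h=cv2.cvtColor(im,cv2.COLOR_BGR2HSV)
def sub(m,x0,x1,y0,y1):
    o=np.zeros_like(m); o[y0:y1,x0:x1]=m[y0:y1,x0:x1]; return o
# crate outer (dark brown)
for p in [(283,175),(265,140),(300,210),(200,180),(245,180),(330,135),(340,95),(186,199),(366,163)]: print(p,h[p[1],p[0]])
cr=sub((h[...,2]<100).astype(np.uint8)*255,248,318,125,225); b=max(blobs(cr,500,9999),key=cv2.contourArea)
bx=cv2.boxPoints(cv2.minAreaRect(b)); print("crate",[(q.round(0).tolist(),ray(c,q,0.036)[:2].round(3).tolist()) for q in bx])
hd=sub(grey(im),338,395,140,172); pts=np.argwhere(hd)[:,::-1]; print("handle px",pts.min(0),pts.max(0))
for b in blobs(hd,5,999): print(cv2.minAreaRect(b))
print(proj(c,[0,0,0]))
a=cv2.resize(im[140:255,125:250],None,fx=4,fy=4); b=cv2.resize(im[30:175,295:435],None,fx=3,fy=3,interpolation=cv2.INTER_CUBIC)
H=max(a.shape[0],b.shape[0]); W=np.zeros((H,a.shape[1]+b.shape[1],3),np.uint8); W[:a.shape[0],:a.shape[1]]=a; W[:b.shape[0],a.shape[1]:]=b
print(W.shape); cv2.imwrite("pics/crop1.png",W[:600,:])
E
```

```text
([0.4082, 0.2818], 193.0, 227.5, 11.1)
([0.4333, 0.3703], 163.3, 219.7, 11.8)
([0.5123, 0.3959], 154.5, 193.5, 12.0)
([0.5923, 0.3357], 174.4, 166.7, 11.5)
(283, 175) [ 10 168 129]
(265, 140) [ 11 169 121]
(300, 210) [ 10 173  99]
(200, 180) [ 13 162 190]
(245, 180) [ 14 153 190]
(330, 135) [ 20  96 239]
(340, 95) [ 19  95 236]
(186, 199) [ 14 166 217]
(366, 163) [141  12 213]Traceback (most recent call last):
  File "<stdin>", line 9, in <module>
ValueError: max() iterable argument is empty
```

```bash
python3 -c "
import cv2;i=cv2.imread('pics/crop1.png');cv2.imwrite('pics/crop1b.png',cv2.resize(i,(790,int(i.shape[0]*790/i.shape[1]))))"
```

```text
[ WARN:0@0.007] global loadsave.cpp:275 findDecoder imread_('pics/crop1.png'): can't open/read file: check file path/integrity
Traceback (most recent call last):
AttributeError: 'NoneType' object has no attribute 'shape'
```

```bash
python3 - <<'E'
from h import *
im=cv2.imread("pics/top0.png"); c=camera_info("top")
h=cv2.cvtColor(im,cv2.COLOR_BGR2HSV)
def sub(m,x0,x1,y0,y1):
    o=np.zeros_like(m); o[y0:y1,x0:x1]=m[y0:y1,x0:x1]; return o
cr=sub((h[...,2]<145).astype(np.uint8)*255,250,318,124,225); cr=cv2.morphologyEx(cr,cv2.MORPH_OPEN,np.ones((5,5)))
for b in blobs(cr,500,9999):
    bx=cv2.boxPoints(cv2.minAreaRect(b)); print("crate",[(q.round(0).tolist(),ray(c,q,0.036)[:2].round(3).tolist()) for q in bx],ray(c,bx.mean(0),.036))
hd=sub(grey(im),338,395,140,172); pts=np.argwhere(hd)[:,::-1]; print("handle px",pts.min(0),pts.max(0))
for b in blobs(hd,5,999): print(cv2.minAreaRect(b))
bar=[]
for u in range(350,384):
    v=np.nonzero(hd[155:172,u])[0]
    if len(v): bar.append((u,155+v.mean()))
bar=np.array(bar); print("bar", bar[[0,-1]], "yaw line",[ray(c,q,.055)[:2].round(4).tolist() for q in (bar[2],bar[-3],bar.mean(0))])
li=sub(((h[...,0]>=16)&(h[...,1]<125)&(h[...,2]>200)).astype(np.uint8)*255,300,435,60,155)
for b in blobs(li,300,99999):
    bx=cv2.boxPoints(cv2.minAreaRect(b)); print("wood",bx.round(0).tolist(),[ray(c,q,.115)[:2].round(3).tolist() for q in bx])
a=cv2.resize(im[140:255,125:250],None,fx=3,fy=3); b=cv2.resize(im[30:175,295:435],None,fx=3,fy=3,interpolation=cv2.INTER_CUBIC)
W=np.zeros((b.shape[0],a.shape[1]+b.shape[1],3),np.uint8); W[:a.shape[0],:a.shape[1]]=a; W[:,a.shape[1]:]=b
print(W.shape); cv2.imwrite("pics/crop1b.png",W[:,:800])
E
```

```text
crate [([259.0, 133.0], [0.702, 0.077]), ([304.0, 133.0], [0.7, -0.067]), ([304.0, 216.0], [0.435, -0.061]), ([259.0, 216.0], [0.438, 0.082])] [0.56805446 0.00791798 0.036     ]
handle px [345 149] [385 166]
((365.07073974609375, 157.73883056640625), (15.631643295288086, 39.421409606933594), 86.72950744628906)
bar [[350.  163. ]
 [383.  159.5]] yaw line [[0.5946, -0.2128], [0.6091, -0.3051], [0.5977, -0.2588]]
wood [[324.0, 125.0], [396.0, 122.0], [397.0, 144.0], [325.0, 147.0]] [[0.707, -0.114], [0.715, -0.331], [0.647, -0.332], [0.64, -0.115]]
wood [[319.0, 60.0], [357.0, 60.0], [357.0, 72.0], [319.0, 72.0]] [[0.903, -0.104], [0.902, -0.218], [0.866, -0.217], [0.867, -0.103]]
wood [[306.0, 60.0], [426.0, 55.0], [429.0, 119.0], [309.0, 124.0]] [[0.903, -0.066], [0.916, -0.429], [0.721, -0.431], [0.71, -0.07]]
(435, 795, 3)
```

View pics/crop1b.png

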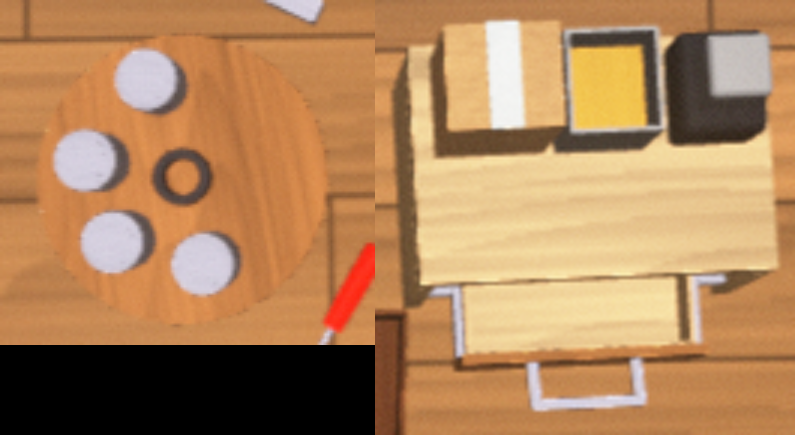

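Lids and tray are clear: four tins are confirmed on the platter, and the tray is about 4 cm out. Now I'll pull the tray.

```bash
cat >> h.py <<'E'
TH=0.03; AX=np.array([np.cos(TH),np.sin(TH)]); AY=np.array([-AX[1],AX[0]])
TRAY=np.array([0.7155,-0.2505])-0.117*AX; CRATE=np.array([0.568,0.008])
def go(xy,z,yaws):
    """movep high-level: first feasible yaw with least last-joint travel"""
    q0=np.array(arm.read_joint_positions()); best=None
    for a in yaws:
        q=arm.ik([*xy,z],down(a))
        if q is not None:
            d=np.abs(np.array(q)-q0).max()
            if best is None or d<best[0]: best=(d,a)
    if best is None: raise RuntimeError("no ik %s"%(xy,))
    arm.movep([*xy,z],down(best[1])); return best[1]
E
python3 - <<'E'
from h import *
c=camera_info("top"); p=ray(c,(366.5,164.3),.055); print("handle",p)
hp=p[:2]; print("out est",0.16-((hp-TRAY)@AX+0.1245), "lat",(hp-TRAY)@AY)
arm.move_gripper(0.4,effort=60)
a=go(hp,0.25,[TH+np.pi/2,TH-np.pi/2]); print("yaw",a,arm.read_joint_positions())
w=wristcam(); cv2.imwrite("pics/w1.png",snapshot("wrist")); print(proj(w,[*hp,.055]))
E
```

```text
handle [ 0.59459303 -0.25870057  0.055     ]
out est 0.039598548660121954 lat -0.004570213639411335
yaw 1.6007963267948966 [ 0.54811012  0.67800521 -0.29593574  1.48938613  0.22063777  1.00691444
  0.22173451]
[259.16215602 185.17282347]
```

View pics/w1.png

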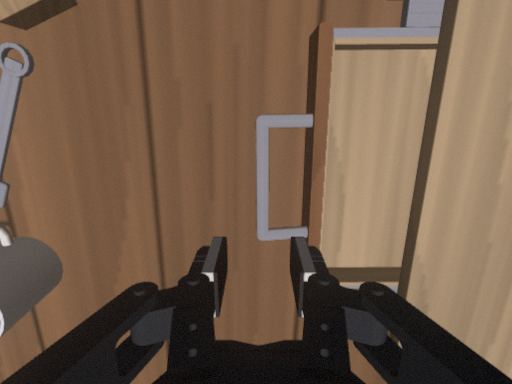

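The wrist view shows the bar running from (263,117) to (263,238) and upright in the picture, within 4 px of my prediction. I'll use its centre, grasp and pull.

```bash
python3 - <<'E'
from h import *
w=wristcam(); hp=ray(w,(263,178),.055)[:2]; print("handle",hp,"lat",(hp-TRAY)@AY)
arm.line_to([*hp,0.18]); arm.line_to([*hp,0.055+0.054],0.08); print(arm.read_ft_force())
arm.move_gripper(0.0,effort=60); print("open",arm.read_opening(),arm.read_finger_force())
p=np.array(arm.read_tool_pos()); L=(p[:2]-(TRAY-0.1245*AX))@AX-0.012; print("pull",L)
t=p.copy(); t[:2]-=L*AX; arm.line_to(t,0.08); print(arm.read_tool_pos(),arm.read_ft_force())
for i in range(12):
    t[:2]-=0.003*AX; arm.line_to(t,0.03); f=np.array(arm.read_ft_force()); q=np.array(arm.read_tool_pos()); print(i,(q[:2]-p[:2])@AX,t[:2],f.round(1))
    if np.linalg.norm(f[:2])>20: break
print(arm.read_time())
E
```

```text
handle [ 0.59804915 -0.25151928] lat 0.0025041743504070637
[0.09130987 0.86007627 0.64298316]
open 0.12009516923340437 58.45886170864105
pull 0.11213649151144969
[ 0.48550235 -0.25536319  0.10972561] [ 0.37394145 -1.63453005  4.22178852]
0 -0.11515700224899868 [ 0.48303325 -0.25509576] [ 0.3 -2.1  0.9]
1 -0.11842551216864441 [ 0.4800346  -0.25518575] [ 1.4 -3.2  0.4]
2 -0.12159158839557752 [ 0.47703595 -0.25527574] [ 0.8 -3.1  0.2]
3 -0.1245258775591487 [ 0.4740373  -0.25536572] [ 0.8 -4.2  0.8]
4 -0.12742532965181 [ 0.47103865 -0.25545571] [ 1.1 -4.6  0.5]
5 -0.13036487918970802 [ 0.46804   -0.2555457] [ 1.9 -5.2 -0.4]
6 -0.1332597930670509 [ 0.46504135 -0.25563568] [ 0.4 -4.7 -0.8]
7 -0.1343021088185006 [ 0.4620427  -0.25572567] [ 3.9 -4.5 -3.5]
8 -0.13470367873389 [ 0.45904405 -0.25581566] [ 8.6 -5.1 -9.2]
9 -0.13505996590347222 [ 0.4560454  -0.25590564] [ 13.8  -6.  -14.1]
10 -0.13548435597183142 [ 0.45304675 -0.25599563] [ 17.6  -4.9 -18.5]
11 -0.13585216227482194 [ 0.4500481  -0.25608562] [ 22.   -5.  -22.2]
8.925
```

```bash
python3 - <<'E'
from h import *
t=np.array(arm.read_tool_pos()); print(t); arm.line_to(t,0.05); print(arm.read_ft_force())
arm.move_gripper(0.4); arm.pause(0.3)
np.save("handle_out.npy",t)
arm.line_to([t[0],t[1],0.25]); 
arm.move_gripper(1.0)
go(CRATE+[0.06,0.1],0.35,[0,np.pi,np.pi/2,-np.pi/2])
im=snapshot("top"); print(tins(im)); cv2.imwrite("pics/top1.png",im); cv2.imwrite("pics/top1c.png",cv2.resize(im[60:230,90:440],None,fx=2.2,fy=2.2,interpolation=cv2.INTER_CUBIC))
E
```

```text
[ 0.46233344 -0.2559352   0.10994573]
[ 4.01804272 -5.94943885 -4.8234327 ]
[([0.4083, 0.2819], 193.0, 227.5, 11.1), ([0.4327, 0.3702], 163.3, 219.9, 11.7), ([0.5137, 0.3949], 154.8, 193.0, 12.2), ([0.5921, 0.3351], 174.6, 166.7, 11.7)]
```

View pics/top1c.png

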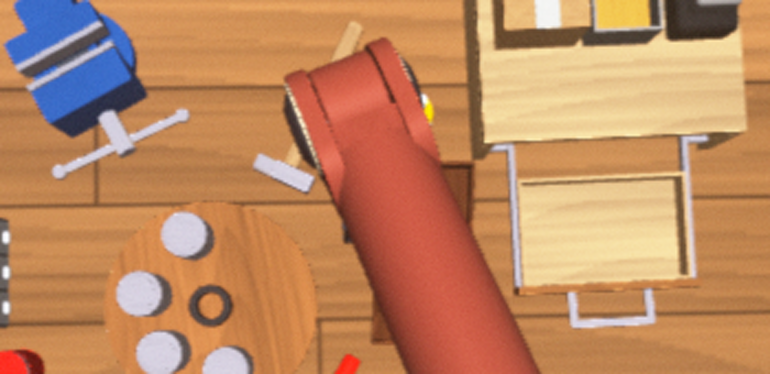

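```bash
python3 - <<'E'
from h import *
c=camera_info("top"); f=lambda x,y,z: ray(c,(90+x/2.2,60+y/2.2),z)[:2].round(4)
print("floor ctr",f(601,229,.015),"TRAY",TRAY,"corners",[f(*q,.015) for q in ((520,184),(682,176),(682,277),(522,285))])
im=cv2.imread("pics/top0.png"); h=cv2.cvtColor(im,cv2.COLOR_BGR2HSV)
# susan platter: cx from circle fit (crop1: centre of tape (182,177)/3 + (125,140))
print("tape",ray(c,(125+182/3,140+177/3),.045)[:2])
for q in ([.4083,.2819],[.4327,.3702],[.5137,.3949],[.5921,.3351]): print(q,np.hypot(*q),[arm.ik([*q,.122],down(a)) is not None for a in np.arange(8)*np.pi/4])
E
```

```text
floor ctr [ 0.5998 -0.2613] TRAY [ 0.59855265 -0.25400947] corners [array([ 0.6684, -0.1423]), array([ 0.6772, -0.3847]), array([ 0.5268, -0.3802]), array([ 0.5187, -0.1418])]
tape [0.49498388 0.3104697 ]
[0.4083, 0.2819] 0.4961617679749217 [True, True, True, True, True, True, True, True]
[0.4327, 0.3702] 0.5694535362959826 [True, True, True, True, True, True, True, True]
[0.5137, 0.3949] 0.6479457539022847 [True, True, True, True, True, True, True, True]
[0.5921, 0.3351] 0.6803487488046112 [True, True, True, True, True, True, True, True]
```

```bash
python3 - <<'E'
from h import *
go([0.595,-0.30],0.36,[TH+np.pi/2]); w=wristcam(); np.save("w2.npy",w,allow_pickle=True); cv2.imwrite("pics/w2.png",snapshot("wrist")); print(arm.read_time())
E
```

```text
14.7583
```

View pics/w2.png

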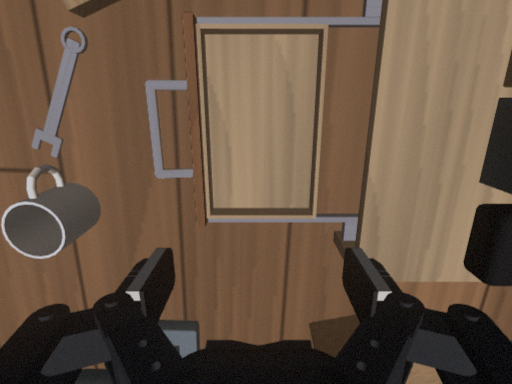

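The whole drawn-out tray is visible. Its inner rim corners are at about (201,28), (325,30), (314,217) and (209,217), and the handle bar runs from (152,85) to (158,175).

```bash
python3 - <<'E'
from h import *
w=np.load("w2.npy",allow_pickle=True).item()
for nm,z,q in (("rim",.045,[(201,28),(325,30),(314,217),(209,217)]),("floor",.015,[(205,35),(317,36),(312,211),(212,211)]),("handle",.055,[(152,85),(158,174)])):
    P=np.array([ray(w,p,z)[:2] for p in q]); print(nm,P.round(4).tolist(),"mean",P.mean(0).round(4),"sizes",np.linalg.norm(np.diff(P,axis=0),axis=1).round(3))
E
```

```text
rim [[0.5242, -0.1394], [0.6697, -0.1365], [0.6784, -0.373], [0.5293, -0.3779]] mean [ 0.6004 -0.2567] sizes [0.146 0.237 0.149]
floor [[0.5237, -0.141], [0.6662, -0.1373], [0.6811, -0.3753], [0.5291, -0.3803]] mean [ 0.6    -0.2585] sizes [0.143 0.238 0.152]
handle [[0.4654, -0.2046], [0.4648, -0.3148]] mean [ 0.4651 -0.2597] sizes [0.11]
```

```bash
cat >> h.py <<'E'
TRAY=np.array([0.5995,-0.257]); SUS=np.array([0.495,0.3105]); LIFT=0.093
TS=[(.034,.06),(-.034,-.06),(.034,-.06),(-.034,.06)]; CS=[-.082,0.,.082,.04]
def ft(): 
    r=[]
    for _ in range(15): r.append(arm.read_ft_force()); arm.pause(0.02)
    return np.mean(r,0)
def lids(im=None,vmin=170):
    c=camera_info("top"); im=snapshot("top") if im is None else im
    h=cv2.cvtColor(im,cv2.COLOR_BGR2HSV); m=((h[...,1]<60)&(h[...,2]>vmin)).astype(np.uint8)*255
    out=[]
    for b in blobs(m,150,900):
        (u,v),r=cv2.minEnclosingCircle(b); p=ray(c,(u,v),.087)[:2]
        if 9<r<13 and np.linalg.norm(p-SUS)<0.2: out.append((p,r))
    return out
def pick(p):
    """grasp the tin at p (closing radially to the platter), lift, return heft in N"""
    a=np.arctan2(*(p-SUS)[::-1])+np.pi/2
    arm.move_gripper(1.0,effort=45)
    a=go(p,0.25,[a,a+np.pi]); f0=ft()
    arm.line_to([*p,0.15],0.2); arm.line_to([*p,0.023+LIFT],0.08)
    arm.move_gripper(0.0); o=arm.read_opening()
    arm.line_to([*p,0.25],0.15); arm.pause(0.3); f=ft(); print("pick",p,"opening",o,arm.read_opening(),"heft",(f0-f).round(2)); return (f0-f)[2]
def place(xy,floor,th):
    go(xy,0.25,[th,th+np.pi]); z=floor+LIFT+0.002
    arm.line_to([*xy,z+.03],0.2); arm.line_to([*xy,z],0.05); arm.move_gripper(0.88); arm.pause(0.2)
    arm.line_to([*xy,0.25],0.2)
E
python3 - <<'E'
from h import *
im=cv2.imread("pics/top1.png")
for v in (150,180,195): print(v,[(p.round(4).tolist(),round(r,1)) for p,r in lids(im,v)])
L=lids(); p=min(L,key=lambda t:t[0][0])[0]; print(len(L))
w=pick(p); print(w,arm.read_time())
cv2.imwrite("pics/w3.png",snapshot("wrist"))
E
```

```text
150 [([0.4076, 0.2842], 10.3), ([0.4313, 0.3742], 10.5), ([0.5138, 0.4007], 10.3), ([0.5948, 0.3387], 10.4)]
180 [([0.4073, 0.2849], 10.2), ([0.4309, 0.3756], 10.1), ([0.5139, 0.4019], 10.1), ([0.5945, 0.34], 10.0)]
195 [([0.4073, 0.2853], 10.1), ([0.4309, 0.3756], 10.1), ([0.5139, 0.4019], 10.1), ([0.5945, 0.34], 10.0)]
4
pick [0.40724725 0.28485463] opening 0.7143120196583707 0.7153125949676628 heft [ 0.16 -0.14  1.15]
1.145812679841084 20.675
```

View pics/w3.png

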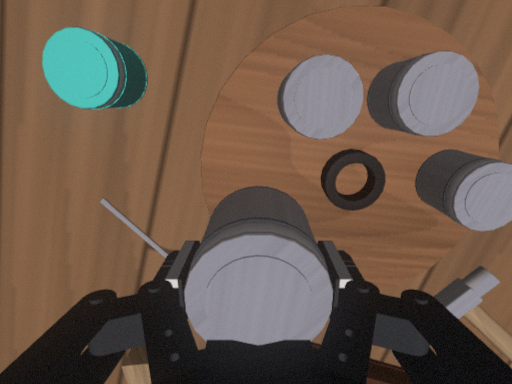

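The tin is held centrally between the pads and weighs 1.15 N, so it is empty and goes in the crate. I'll loop over the rest, looking again before each pick.

```bash
python3 - <<'E'
from h import *
ne=nf=0
place(CRATE+[CS[0],0],.006,0); ne=1
for k in range(3):
    L=lids(); print([p.round(3).tolist() for p,r in L],round(arm.read_time(),1))
    if len(L)!=3-k or any(np.linalg.norm(p-SUS)>.14 for p,_ in L): print("check"); cv2.imwrite("pics/chk.png",snapshot("top")); break
    p=min(L,key=lambda t:t[0][0])[0]; w=pick(p)
    if 2.2<w<3.8 or w<.6: print("odd heft"); break
    if w>3: d=np.array(TS[nf]); place(TRAY+d[0]*AX+d[1]*AY,.015,TH); nf+=1; print("full")
    else: place(CRATE+[CS[ne],0],.006,0); ne+=1; print("empty")
print(ne,nf,arm.read_time(),arm.read_ft_force())
E
```

```text
[[0.432, 0.375], [0.514, 0.402], [0.595, 0.339]] 24.8
pick [0.4315945  0.37493152] opening 0.717851736843533 0.7139408435314781 heft [0.24 0.26 5.76]
full
[[0.513, 0.402], [0.595, 0.34]] 34.8
pick [0.5134227  0.40177834] opening 0.7170345659046543 0.7130676546648672 heft [-0.04 -0.06  5.75]
full
[[0.594, 0.34]] 46.1
pick [0.59427721 0.34029754] opening 0.7169722912443011 0.7140706143114499 heft [0.3  0.08 1.03]
empty
2 2 56.2583 [-5.16945196e-01  2.63334406e-04 -1.66279407e-01]
```

```bash
python3 - <<'E'
from h import *
t=np.load("handle_out.npy"); hp=np.array([0.464,-0.2575])
arm.move_gripper(0.4,effort=60)
go([0.43,-0.15],0.36,[TH+np.pi/2]); 
a=snapshot("top"); cv2.imwrite("pics/top2.png",a)
cv2.imwrite("pics/top2c.png",cv2.resize(a[60:240,130:440],None,fx=2.5,fy=2.5,interpolation=cv2.INTER_CUBIC))
E
```

```text
(no output)
```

View pics/top2c.png

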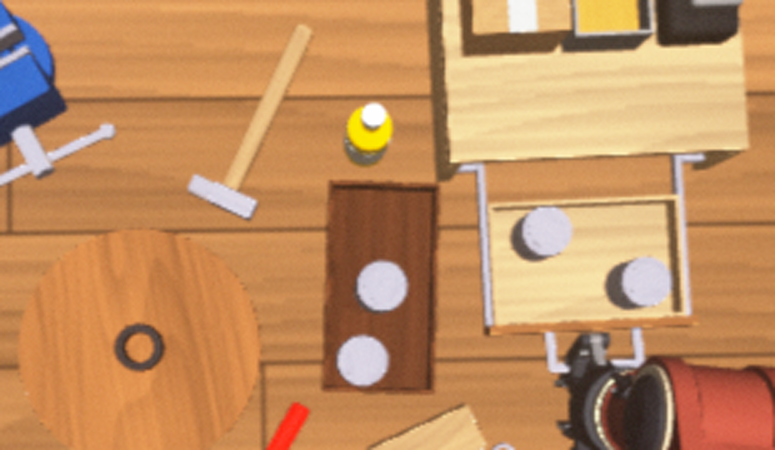

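All four tins are standing: two in the tray at (547,232) and (645,283) in the crop, and two in the crate at (382,286) and (362,360). The lower crate tin is off to one side, so I'll measure them all.

```bash
python3 - <<'E'
from h import *
c=camera_info("top")
for q,z in (((382,286),.070),((362,360),.070),((547,232),.079),((645,283),.079)):
    p=ray(c,(130+q[0]/2.5,60+q[1]/2.5),z)[:2]; o=CRATE if z==.07 else TRAY
    print(p.round(4),"rel",((p-o)@AX).round(4) if z!=.07 else (p-o).round(4),((p-o)@AY).round(4))
# crate rim box again in this image, independent of the first estimate
for nm,q in (("rim corners",[(328,182),(439,186),(434,391),(323,389)]),): 
    P=np.array([ray(c,(130+x/2.5,60+y/2.5),.036)[:2] for x,y in q]); print(P.round(4).tolist(),P.mean(0))
E
```

```text
[0.5654 0.007 ] rel [-0.0026 -0.001 ] -0.0009
[0.4747 0.0333] rel [-0.0933  0.0253] 0.0281
[ 0.6282 -0.1968] rel 0.0305 0.0593
[ 0.5635 -0.3165] rel -0.0377 -0.0584
[[0.7022, 0.0702], [0.6953, -0.0717], [0.4338, -0.0598], [0.4388, 0.081]] [0.56754884 0.00495491]
```

All are within limits: the nudged crate tin is about (−0.094, 0.024) in the crate frame. Now I'll push the tray home.

```bash
python3 - <<'E'
from h import *
hp=np.array([0.464,-0.2585]); AXp=np.array([np.cos(.035),np.sin(.035)])
go(hp,0.25,[TH+np.pi/2]); arm.line_to([*hp,0.18]); arm.line_to([*hp,0.109],0.08); print(arm.read_ft_force())
arm.move_gripper(0.0); print("open",arm.read_opening())
p=np.array(arm.read_tool_pos()); t=p.copy(); t[:2]+=0.15*AXp; arm.line_to(t,0.05); print(arm.read_ft_force())
for i in range(14):
    t[:2]+=0.003*AXp; arm.line_to(t,0.03); f=np.array(arm.read_ft_force()); q=np.array(arm.read_tool_pos()); print(i,((q[:2]-p[:2])@AXp).round(4),f.round(1))
    if np.hypot(f[0],f[2])>30: break
q=np.array(arm.read_tool_pos()); arm.move_gripper(0.4); arm.pause(.2)
arm.line_to([*arm.read_tool_pos()[:2],0.25],0.15); arm.move_j([1.103,0.615,-0.013,1.423,0.008,1.103,-0.04])
a=snapshot("top"); s=snapshot("side"); print(arm.read_time())
A=cv2.resize(a[60:240,130:440],None,fx=1.6,fy=1.6); B=cv2.resize(s[60:240,130:310],None,fx=1.6,fy=1.6)
cv2.imwrite("pics/end.png",np.hstack([A,B]))
E
```

```text
[ 0.2203504   0.14737768 -0.06840463]
open 0.11885638259117826
[-0.99419977 -1.2568331   4.45024644]
0 0.1535 [-0.2 -1.6  4.6]
1 0.1564 [-0.1 -2.   3.5]
2 0.1592 [-0.1 -2.   4.6]
3 0.1602 [-4.5 -1.8  8.4]
4 0.1606 [-9.8 -1.9 12.3]
5 0.1611 [-15.4  -0.3  16.6]
6 0.1615 [-20.9   0.6  20.6]
7 0.1619 [-25.5   1.1  25.5]
69.725
```

View pics/end.png

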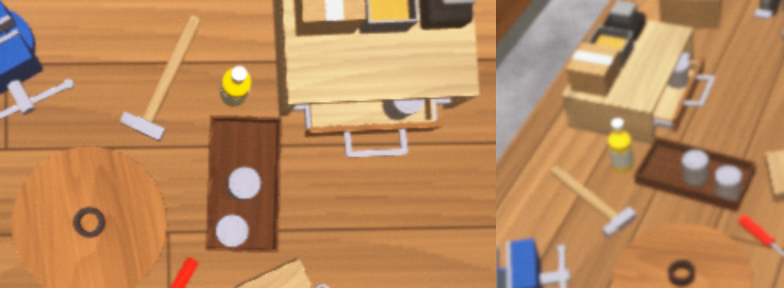

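The tray travelled 160 mm to a hard stop, so it is home. The visible full tin (406,105) and both crate tins (244,183) and (232,230) stand upright, and the tape is still on the platter.

```bash
python3 -c "
from station import ticket; print(ticket.finish_job())"
```

```text
the job is handed in; nothing more can be done
None
```

I handed the job in at about 70 s on the robot's clock, with no verdict returned: the two full tins (5.8 N each) are in the tray, pushed 160 mm home to its stop, and the two empties (about 1.1 N each) stand upright in the crate (one was knocked about 3 cm there but is still within limits).

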